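# Lay out a failed gear shaft's parts for the record photograph

### The job

Lay the dismantled gear shaft's parts out on the grey card for the record photograph, in a straight row between the housing and the end cover and in the order in which they sit on the shaft: from the housing, first the bearing, then the spacer sleeve, the gear (hub up) and the nut, all lying flat or standing as they do now, with equal clear gaps of about 2 cm between all neighbours. Lay the scale bar in front of the gear, on the robot's side of the row, parallel to the row, its middle opposite the gear's, about 3 cm clear of the teeth. Leave the housing, the cover and the two black resin mounts where they are.

Things in the scene. Friction and masses are not known exactly. Their poses are not given: they have to be found in the camera images.
- bearing_mid (a point): Ball bearing to be laid out: bright steel ring with visible balls, outside diameter 47 mm, bore 25 mm, 12 mm high, 0.08 kg, lying flat on the desk. This point is its centre, 6 mm above its underside; z is its axis.
- sleeve_mid (a point): Spacer sleeve to be laid out: plain bright steel tube standing upright, outside diameter 34 mm, bore 25 mm, 32 mm high, 0.1 kg. This point is its centre, 16 mm above its underside; z is its axis.
- gear_mid (a point): Gear wheel to be laid out: steel, lying flat with its hub upwards, one tooth broken off. Toothed rim 60 mm in diameter and 16 mm high; the round hub on top of it is 38 mm in diameter and reaches from 16 to 32 mm above the underside; bore 25 mm; 0.3 kg. This point is its centre, 16 mm above its underside; z is its axis, hub side up.
- nut_mid (a point): Hexagon nut to be laid out: darker steel, 36 mm across the flats, 41.6 mm across the corners, 19 mm high, 0.1 kg, lying flat. This point is its centre, 9.5 mm above its underside; x and the directions every 60 degrees from it are square to the flats, z is up.
- scale_bar_mid (a point): Photo scale bar to be laid out: flat bar with black and white chequered 10 mm divisions, 100 mm long, 20 mm wide, 8 mm thick, 0.045 kg. This point is its centre, 4 mm above its underside; y runs along its length, x across its width, z up.
- housing_mid (a point): Bearing housing, already in its place on the card and staying there: heavy dark cast iron (0.95 kg), round flange 90 mm in diameter and 12 mm high with four bolt holes, above it a round boss 66 mm in diameter up to 40 mm, with a 47 mm bore. It stands at one end of the row, left or right. This point is on its axis, 20 mm above its underside.
- cover_mid (a point): End cover, already in its place on the card and staying there: dark cast-iron disc 72 mm in diameter and 9 mm high with four bolt holes, low boss 44 mm in diameter up to 15 mm; no bore. It lies at the other end of the row, 360 mm from the housing centre to centre. This point is on its axis, 7.5 mm above its underside.
- card: Matt grey photo card on the desk, 490 mm long, 150 mm wide, 2 mm thick, fixed; its top is at z = 0.002. Its origin lies midway between the centres of housing and cover, on the desk under the card. y is the line of the row, through the centres of housing and cover, pointing left seen from the robot; x points away from the robot, so the card's front is towards -x (the robot's side). The card reaches from 95 mm in front of that line to 55 mm behind it.
- mount_a_mid (a point): Bystander: black resin specimen mount, disc 30 mm in diameter and 20 mm high, with a small rectangle of polished steel in its top face. Leave it alone. This point is its centre, 10 mm above the desk.
- mount_b_mid (a point): Bystander: black resin specimen mount, disc 30 mm in diameter and 20 mm high, with a small round of brass in its top face. Leave it alone. This point is its centre, 10 mm above the desk.
Not all that is in view belongs to the job. What is shaped like the part that bears nut_mid but purple or red is not meant.

How it is judged:
At the end, for the whole second after the job is handed in: Housing, bearing, sleeve, gear, nut, cover in a row on the card: each part within 13 mm of its line, gaps 20 mm +-13. Scale bar in front of the gear: gap 30 mm -17/+18, middles within 15 mm, parallel within 0.15 rad. All flat, at rest; housing, cover, mounts within 12 mm of their starts (horizontal distance between housing_mid and bearing_mid between 0.0755 and 0.1015 m and horizontal distance between bearing_mid and sleeve_mid between 0.0475 and 0.0735 m and horizontal distance between sleeve_mid and gear_mid between 0.054 and 0.08 m and horizontal distance between gear_mid and nut_mid between 0.056 and 0.082 m and horizontal distance between nut_mid and cover_mid between 0.062 and 0.088 m and x of bearing_mid in the frame of card between -0.013 and 0.013 m and height (world z) of bearing_mid between 0.004 and 0.012 m and angle between each of bearing_mid, sleeve_mid, gear_mid, nut_mid, scale_bar_mid's own z axis and vertical below 0.12 rad and linear speed of each of bearing, sleeve, gear, nut, scale_bar below 0.01 m/s and angular speed of each of bearing, sleeve, gear, nut, scale_bar below 0.1 rad/s and x of sleeve_mid in the frame of card between -0.013 and 0.013 m and height (world z) of sleeve_mid between 0.014 and 0.022 m and x of gear_mid in the frame of card between -0.013 and 0.013 m and height (world z) of gear_mid between 0.014 and 0.022 m and x of nut_mid in the frame of card between -0.013 and 0.013 m and height (world z) of nut_mid between 0.0075 and 0.0155 m and height (world z) of scale_bar_mid between 0.002 and 0.01 m and x of scale_bar_mid in the frame of card between -0.095 and -0.045 m and y of gear_mid in the frame of scale_bar_mid between -0.015 and 0.015 m and horizontal distance between gear_mid and scale_bar_mid between 0.053 and 0.088 m and angle between the y axis of scale_bar_mid and the y axis of card, either way round below 0.15 rad and distance of each of housing_mid, cover_mid, mount_a_mid, mount_b_mid from where it was at the start of the episode below 0.012 m); the robot touches nothing.
It fails at once if the housing is pushed away or tipped (distance of housing_mid from where it was at the start of the episode above 0.015 m or angle between housing_mid's own z axis and vertical above 0.3 rad).
It fails at once if the end cover is pushed away or tipped (distance of cover_mid from where it was at the start of the episode above 0.015 m or angle between cover_mid's own z axis and vertical above 0.3 rad).
It fails at once if a resin mount is pushed away or tipped (distance of mount_a_mid from where it was at the start of the episode above 0.015 m or angle between mount_a_mid's own z axis and vertical above 0.3 rad).
It fails at once if a resin mount is pushed away or tipped (distance of mount_b_mid from where it was at the start of the episode above 0.015 m or angle between mount_b_mid's own z axis and vertical above 0.3 rad).
It also fails if it takes over 106 s, if anything falls off the work surface, if the arm or the gripper's body presses on something with over 40 N, if the wrist force passes 120 N, or if a joint passes its speed limit or range.

### The arm

A 6-joint arm with a two-finger parallel gripper is mounted at the origin on the work surface. World frame = base frame: x ahead of the robot, y to its left, z up, the work surface at z = 0. Lengths are in m, angles in rad, forces in N, time in s.
With the tool pointing down it reaches from about 0.35 to 1 m from the base axis. Payload 7.1 kg.
Tool frame: the origin (TCP) lies midway between the tips of the shut fingers; the grasp point (between the pads) lies 19 mm behind it (hold_point_z is the distance from the TCP to the grasp point, in m); z points along the fingers, y is the line along which they close (so a half turn about z gives the same grasp; the last joint's range is limited). The gripper opens to 85 mm and grips with 20 to 120 N. Pads are 22 mm wide; open, the fingers measure 114 mm over their backs; the gripper's body (76 mm by 85 mm) begins 54 mm behind the grasp point. The pads swing forward as they close: fully open they stand 13 mm farther back than shut.
Start: joints at [-1.248, 0.423, 1.63, -0, 1.089, -0.019], TCP at [0.21, -0.589, 0.231] pointing down, gripper open.
Joint ranges: [-3, 3], [-0.9, 2.11], [0.09, 2.58], [-1.31, 4.45], [0.11, 2.69], [-2.54, 2.54]. Speed limits (rad/s): [2.39, 2.39, 3.01, 3.14, 3.14, 3.14].

### API

Orientations are given as a unit quaternion [x, y, z, w].
In Python, from workcell import * gives the robot as it stands.
- The arm moves only by the shell command python3 -m inch 'ROWS' [OPENING]. ROWS is JSON, a list of rows, each a list of 2 entries, a list of its own where there are three numbers: the shift along the tool's x, y, z in units of 30 mm (1.0 is 30 mm), then the turn, a rotation vector about the tool's x, y, z in units of 5 degrees (1.0 is 5 degrees). In form: [[[tx, ty, tz], [ax, ay, az]], ...]. A call has 1 to 8 rows; each row is the pose to reach, as a shift and turn from the pose commanded when the call began, along the tool's axes at that moment; what a row does not reach only later rows make up. A row lasts 1/10 s, in which the tool goes at most 50 mm and 8.59 degrees, less where a joint would pass 70% of its speed; a pose out of reach is approached as far as the arm can. A call with a gripper value outside its range is refused whole. OPENING is the finger opening in mm, from 0 to 85.4, set as the call begins (- or left out, the last holds). The fingers move at their own pace and stop on an object; the grip force is fixed at half the most. Time passes only in rows, so rows that repeat a pose let the fingers close. It gives the time, the measured TCP pose, the force, the opening and the grip force at its end, in the units of the state.
- state(): the state, without advancing time (a new reading comes with each control period).
- grab_frame(name): name is "scene" or "top" or "wrist"; returns a dict with "img" (420x560x3 uint8, red, green, blue), "K" (3x3 intrinsics, pixels), "dist_coeffs" ([k1, k2, p1, p2, k3] as OpenCV has them; the pictures are not rectified), "rvec" (rotation vector, rad) and "tvec" (3), from world to camera coordinates, as OpenCV has them. Camera axes: x right, y down, z forward; pixel columns grow to the right and rows downward; lengths in m; the calibration is good to about 2 mm. A picture is of the moment at which its call begins. There is no depth.
- job_done(): hands the job in; it is judged then, once.
The state is a dict: "clock": time; "joints": joint angles; "qd": joint speeds; "tau": joint torques, N m; "tool_pos": TCP position; "eef_rot": TCP orientation; "force": force on the tool from outside, world axes, zero at the start; "torque": the same for the moment, N m; "finger_gap": finger opening in m; "grip_force": force on a finger pad.
Only numpy, scipy, OpenCV 4.12 (cv2) and the standard library are available. Lean on these libraries where they do the work, as an engineer would, in place of code of your own. Each camera call takes 0.05 s, during which the arm holds its last target. There are 200 camera calls.

## Working session

There is one attempt and no reset: what is moved stays moved. The work goes in short steps, Python scripts to look and compute and a shell command to move; the robot and the scene stay as the last step left them, time stands still between calls to the robot, and variables do not carry over. Pictures are saved under pics/ and viewed, at most 14 in all, crops included, and the job is handed in when it is done.

```bash
mkdir -p pics; ls; python3 - <<'E'
from workcell import *
import cv2
for n in ("scene","top"):
    f=grab_frame(n); cv2.imwrite(f"pics/{n}0.png",f["img"][:,:,::-1]); print(n,f["K"],f["dist_coeffs"],f["rvec"],f["tvec"])
print(state())
E
```

```text
pics
scene [[392.02371822   0.         283.61041897]
 [  0.         392.02371822 210.91370648]
 [  0.           0.           1.        ]] [-0.07928127  0.          0.          0.          0.        ] [ 2.32004535  1.17809655 -0.33765689] [-0.31590712 -0.33826198  1.20902237]
top [[507.32960528   0.         276.17413588]
 [  0.         507.32960528 212.17536897]
 [  0.           0.           1.        ]] [-0.06413902  0.          0.          0.          0.        ] [ 2.14534405 -2.08929495  0.16344247] [-0.01554438  0.55807689  1.24657399]
{'clock': 0.1, 'joints': array([-1.24796756e+00,  4.23770603e-01,  1.63062369e+00,  2.08291046e-06,
        1.08856414e+00, -1.90336620e-02]), 'qd': array([-0.00132245, -0.00226929, -0.00091979, -0.00057873,  0.00024161,
        0.00024249]), 'tau': array([ 4.51495225e-04, -5.58423150e+01, -2.82444370e+01,  3.80108838e-05,
        2.98087652e-03,  5.55863750e-06]), 'tool_pos': array([ 0.20937581, -0.58836564,  0.23061558]), 'eef_rot': array([ 9.85426647e-01,  1.70099551e-01, -1.02419288e-04, -6.75167478e-04]), 'force': array([-0.67987696,  0.13485508,  0.02000314]), 'torque': array([-0.00418751, -0.05807166, -0.01460628]), 'grip_force': 0.0, 'finger_gap': 0.08542002551995738}
```

View pics/top0.png

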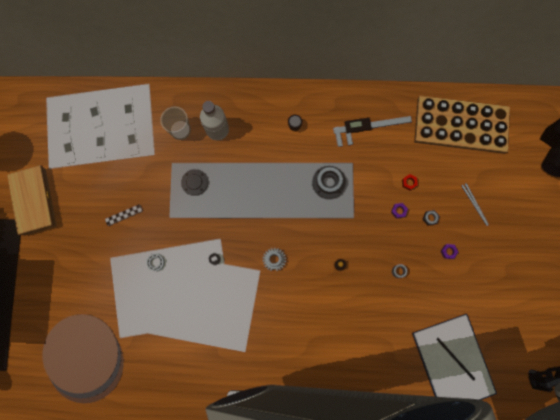

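View pics/scene0.png

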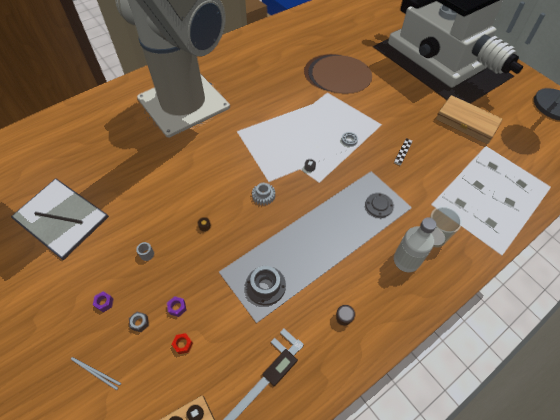

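Top view: the housing is at (330,181), so it is at the right end (−y). The cover is at (195,182) and the scale bar at (124,214). The bearing is at (157,262), the gear at (274,259) and the sleeve at (400,270). There are mounts at (215,259) and (340,265). 

Nut candidates are grey (431,217), purple (400,211) and (450,251), and red (410,182). The grey steel one at (431,217) fits.

```bash
cat > h.py <<'E'
import numpy as np, cv2
from workcell import *
def ray(f,uv):
    p=cv2.undistortPoints(np.array([[uv]],float),f["K"],np.array(f["dist_coeffs"])).ravel()
    R=cv2.Rodrigues(np.array(f["rvec"]))[0]; return -R.T@np.array(f["tvec"]).ravel(), R.T@np.array([p[0],p[1],1])
def onz(f,uv,z):
    c,d=ray(f,uv); return c+d*(z-c[2])/d[2]
def topz(f,pts,z): return np.array([onz(f,p,z)[:2] for p in pts])
E
python3 - <<'E'
from h import *
f=grab_frame("top")
P=dict(housing=((330,181),.042),cover=((195,182),.017),bearing=((157,262),.012),gear=((274,259),.032),sleeve=((400,270),.032),nut=((431,217),.019),bar=((124,214),.008),mA=((215,259),.02),mB=((340,265),.02),knob=((295,122),.03),
 c1=((171,163),.002),c2=((353,164),.002),c3=((353,218),.002),c4=((171,217),.002))
for k,(p,z) in P.items(): print(k,onz(f,p,z).round(4))
im=f["img"][:,:,::-1]
a=cv2.resize(im[150:290,380:470],None,fx=4,fy=4,interpolation=cv2.INTER_CUBIC)
b=cv2.resize(im[200:280,90:190],None,fx=4,fy=4,interpolation=cv2.INTER_CUBIC)
c=cv2.resize(im[150:230,280:380],None,fx=3.0,fy=3.0,interpolation=cv2.INTER_CUBIC)
d=cv2.resize(im[230:290,250:300],None,fx=4,fy=4,interpolation=cv2.INTER_CUBIC)
o=np.zeros((600,800,3),np.uint8)
o[:560,:360]=a; o[:320,360:760]=b; o[320:560,360:560+100]=c[:, :300]; o[320:560,600:800][:, :]=d
cv2.imwrite("pics/crop1.png",o)
E
```

```text
housing [ 0.6453 -0.1379  0.042 ]
cover [0.6405 0.2186 0.017 ]
bearing [0.4254 0.3073 0.012 ]
gear [0.4401 0.0018 0.032 ]
sleeve [ 0.4202 -0.3186  0.032 ]
nut [ 0.5609 -0.4045  0.019 ]
bar [0.5509 0.4064 0.008 ]
mA [0.4369 0.1545 0.02  ]
mB [ 0.4301 -0.1675  0.02  ]
knob [ 0.8089 -0.0438  0.03  ]
c1 [0.6957 0.2903 0.002 ]
c2 [ 0.7037 -0.2027  0.002 ]
c3 [ 0.5562 -0.2028  0.002 ]
c4 [0.5469 0.2804 0.002 ]
```

View pics/crop1.png

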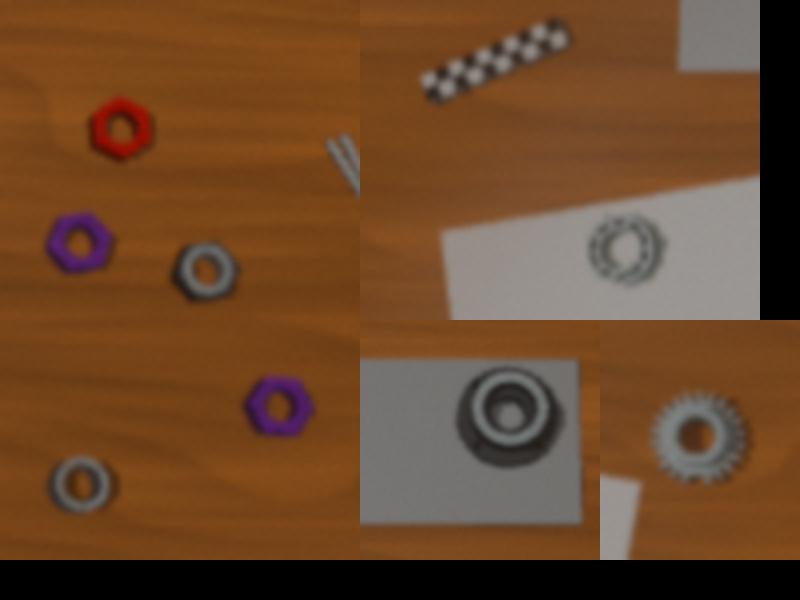

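The crop confirms the steel-coloured hexagon at (432,217) as the nut; the plain ring at (400,271) is the sleeve. The bar, the bearing with its balls and the gear are also confirmed. Next I'll refine by masks and compute the first move, a hover above the nut.

```bash
cat >> h.py <<'E'
from scipy.spatial.transform import Rotation as Ro
def go(x,y,z,ang=None):
    """shift in units of 30 mm & turn in units of 5 deg to put TCP at x,y,z with tool y axis along world angle ang (deg, mod 180)"""
    s=state(); R=Ro.from_quat(s["eef_rot"]); M=R.as_matrix()
    d=M.T@(np.array([x,y,z])-s["tool_pos"])/.03
    cur=np.degrees(np.arctan2(M[1,1],M[0,1])); 
    out=""
    if ang is not None:
        t=(ang-cur+90)%180-90; T=Ro.from_euler("z",t,degrees=True)*R
        # target pointing straight down
        a=np.radians(cur+t); yv=np.array([np.cos(a),np.sin(a),0]); zv=np.array([0,0,-1]); xv=np.cross(yv,zv)
        rel=Ro.from_matrix(M.T@np.c_[xv,yv,zv]).as_rotvec(degrees=True)/5
        out=f"turn {rel.round(2)} j6 {s['joints'][5]:.2f}"
    print("shift",d.round(2),out,"cur y-ang",round(cur,1),"pos",s["tool_pos"].round(4),"t",round(s["clock"],2))
E
python3 - <<'E'
from h import *
f=grab_frame("top"); im=f["img"]; hsv=cv2.cvtColor(im,cv2.COLOR_RGB2HSV)
def blob(name,box,z,mask):
    x0,y0,x1,y1=box; m=mask[y0:y1,x0:x1].astype(np.uint8)
    cs,_=cv2.findContours(m,cv2.RETR_EXTERNAL,cv2.CHAIN_APPROX_NONE); c=max(cs,key=cv2.contourArea)+[x0,y0]
    w=topz(f,c[:,0].astype(float),z).astype(np.float32); (cx,cy),(a,b),t=cv2.minAreaRect(w*1000)
    print(name,round(cx/1000,4),round(cy/1000,4),"size mm",round(a,1),round(b,1),"ang",round(t,1))
low=(hsv[...,1]<90)&(hsv[...,2]>70)
blob("nut",(415,200,448,235),.015,low); blob("sleeve",(385,255,415,285),.025,low); blob("gear",(258,243,292,274),.012,low)
blob("bar",(100,200,147,230),.008,(hsv[...,1]<90))
blob("bar2",(100,200,147,230),.008,(hsv[...,1]<90)|(hsv[...,2]<60))
g=hsv[...,2]; blob("bearing",(143,250,172,277),.01,g<np.median(g[280:300,150:200])-15)
print(np.median(g[280:300,150:200]))
go(.561,-.4045,.16,0)
E
```

```text
nut 0.5617 -0.407 size mm 31.9 34.4 ang 1.4
sleeve 0.4194 -0.3202 size mm 30.7 33.3 ang 89.5
gear 0.4419 0.0024 size mm 51.8 57.0 ang 1.5
bar 0.5493 0.4076 size mm 20.7 99.5 ang 25.1
bar2 0.5493 0.4076 size mm 20.7 99.5 ang 25.1
bearing 0.4254 0.3092 size mm 47.2 50.3 ang 3.7
155.0
shift [13.1  -1.85  2.36] turn [-1.000e-02 -1.000e-02 -1.408e+01] j6 -0.02 cur y-ang -70.4 pos [ 0.2094 -0.5885  0.2308] t 0.2
```

```bash
R='[[13.1,-1.9,2.3],[0,0,-14]]'; python3 -m inch '[[[13.1,-1.9,2.3],[0,0,-14]],[[13.1,-1.9,2.3],[0,0,-14]],[[13.1,-1.9,2.3],[0,0,-14]],[[13.1,-1.9,2.3],[0,0,-14]],[[13.1,-1.9,2.3],[0,0,-14]],[[13.1,-1.9,2.3],[0,0,-14]],[[13.1,-1.9,2.3],[0,0,-14]],[[13.1,-1.9,2.3],[0,0,-14]]]' 85; python3 - <<'E'
from h import *
f=grab_frame("wrist"); cv2.imwrite("pics/w1.png",f["img"][:,:,::-1])
go(.5617,-.407,.12,0)
E
```

```text
clock: 1.0
tool_pos: [0.5596, -0.4035, 0.1623]
eef_rot: [0.715, 0.699, -0.0, -0.0]
force: [-0.6, -0.6, 0.8]
finger_gap: 0.0852
grip_force: 0.0
shift [-0.26 -0.13  1.37] turn [ 0.03 -0.02 -0.13] j6 -0.62 cur y-ang -0.7 pos [ 0.5655 -0.3994  0.161 ] t 1.05
```

View pics/w1.png

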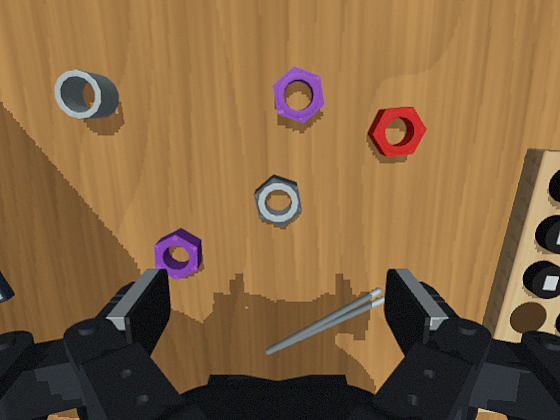

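The wrist view shows the steel nut at (278,201), with its left and right flats nearly vertical in the image, so they are square to the closing line. The purple nut at (178,254) and the red one at (398,132) are clear of the fingers. Now a precise fix from this view.

```bash
cat >> h.py <<'E'
def wblob(f,box,z,mask):
    x0,y0,x1,y1=box; m=mask[y0:y1,x0:x1].astype(np.uint8)
    cs,_=cv2.findContours(m,cv2.RETR_EXTERNAL,cv2.CHAIN_APPROX_NONE); c=max(cs,key=cv2.contourArea)+[x0,y0]
    w=topz(f,c[:,0].astype(float),z); (cx,cy),(a,b),t=cv2.minAreaRect((w*1000).astype(np.float32))
    print(round(cx/1000,4),round(cy/1000,4),"size",round(a,1),round(b,1),"ang",round(t,1)); return w
E
python3 - <<'E'
from h import *
f=grab_frame("wrist"); hsv=cv2.cvtColor(f["img"],cv2.COLOR_RGB2HSV)
w=wblob(f,(235,150,325,250),.012,hsv[...,1]<80)
for a in range(-30,31,6):
    d=w@[np.cos(np.radians(a)),np.sin(np.radians(a))]; print(a,round(np.ptp(d)*1000,1),end="; ")
print(state()["tool_pos"])
go(.5617,-.407,.002,0)
E
```

```text
0.5595 -0.4071 size 36.6 44.4 ang 10.5
-30 41.7; -24 41.7; -18 41.6; -12 41.1; -6 40.2; 0 38.8; 6 37.6; 12 37.1; 18 38.8; 24 40.3; 30 41.3; [ 0.5624855  -0.40093357  0.16126113]
shift [-0.21 -0.02  5.31] turn [ 0.01 -0.02 -0.23] j6 -0.62 cur y-ang -1.1 pos [ 0.5625 -0.4009  0.1613] t 1.1
```

```bash
python3 -m inch '[[[-0.2,-0.05,1.5],[0,0,-2.3]],[[-0.2,-0.05,3],[0,0,-2.3]],[[-0.2,-0.05,4.3],[0,0,-2.3]],[[-0.2,-0.05,5.2],[0,0,-2.3]],[[-0.2,-0.05,5.2],[0,0,-2.3]],[[-0.2,-0.05,5.2],[0,0,-2.3]]]' 60; python3 -c "
from h import *
go(.5597,-.407,.002,10.5)"
```

```text
clock: 1.7
tool_pos: [0.5561, -0.4109, 0.0069]
eef_rot: [0.644, 0.765, -0.0, -0.0]
force: [1.0, -1.0, 1.6]
finger_gap: 0.0603
grip_force: 0.0
shift [0.11 0.14 0.16] turn [-0.01 -0.01 -0.14] j6 -0.82 cur y-ang 9.8 pos [ 0.5561 -0.4109  0.0069] t 1.7
```

```bash
python3 -m inch '[[[0.1,0.1,0.1],[0,0,0]],[[0.1,0.1,0.1],[0,0,0]],[[0.1,0.1,0.1],[0,0,0]]]' 60; python3 -m inch '[[[0,0,0],[0,0,0]],[[0,0,0],[0,0,0]],[[0,0,0],[0,0,0]],[[0,0,0],[0,0,0]],[[0,0,0],[0,0,0]],[[0,0,0],[0,0,0]]]' 0; python3 -m inch '[[[0,0,-1],[0,0,0]],[[0,0,-2.5],[0,0,0]],[[0,0,-3.5],[0,0,0]],[[0,0,-3.5],[0,0,0]]]'; python3 -c "
from h import *
go(.643,.1455,.1,0)"
```

```text
clock: 2.0
tool_pos: [0.5596, -0.4076, 0.0054]
eef_rot: [0.644, 0.765, 0.0, 0.001]
force: [0.1, -1.0, 0.1]
finger_gap: 0.06
grip_force: 0.0
clock: 2.6
tool_pos: [0.5593, -0.4077, 0.0049]
eef_rot: [0.644, 0.765, 0.0, 0.001]
force: [-0.3, 1.5, 5.8]
finger_gap: 0.0346
grip_force: 60.7
clock: 3.0
tool_pos: [0.5613, -0.4093, 0.1141]
eef_rot: [0.644, 0.765, 0.0, 0.004]
force: [0.8, 0.4, -0.7]
finger_gap: 0.0344
grip_force: 60.3
shift [17.76  5.84  0.39] turn [0.07 0.07 1.97] j6 -0.82 cur y-ang 9.8 pos [ 0.5613 -0.4093  0.1141] t 3.0
```

```bash
python3 -m inch '[[[17.7,5.8,0.3],[0,0,2]],[[17.7,5.8,0.3],[0,0,2]],[[17.7,5.8,0.3],[0,0,2]],[[17.7,5.8,0.3],[0,0,2]],[[17.7,5.8,0.3],[0,0,2]],[[17.7,5.8,0.3],[0,0,2]],[[17.7,5.8,0.3],[0,0,2]],[[17.7,5.8,0.3],[0,0,2]]]'; python3 -c "
from h import *
go(.643,.1455,.1,0)"
```

```text
clock: 3.8
tool_pos: [0.6157, -0.0095, 0.1012]
eef_rot: [0.708, 0.706, -0.001, -0.001]
force: [1.2, 0.8, -1.2]
finger_gap: 0.0345
grip_force: 60.2
shift [5.17 0.9  0.04] turn [-0.02 -0.   -0.03] j6 -0.03 cur y-ang -0.2 pos [ 0.6157 -0.0095  0.1012] t 3.8
```

```bash
python3 -m inch '[[[4,0.7,0],[0,0,0]],[[4,0.7,0],[0,0,0]],[[4,0.7,0],[0,0,0]],[[4,0.7,0],[0,0,0]],[[4,0.7,0],[0,0,0]],[[4,0.7,0],[0,0,0]]]'; python3 -c "
from h import *
go(.643,.1455,.008,0)"
```

```text
clock: 4.4
tool_pos: [0.6372, 0.1072, 0.1016]
eef_rot: [0.708, 0.706, -0.001, -0.0]
force: [0.1, 0.0, -1.2]
finger_gap: 0.0345
grip_force: 60.2
shift [1.28 0.19 3.12] turn [-0.02  0.01 -0.04] j6 0.15 cur y-ang -0.2 pos [0.6372 0.1072 0.1016] t 4.4
```

```bash
python3 -m inch '[[[1.3,0.2,0],[0,0,0]],[[1.3,0.2,1.5],[0,0,0]],[[1.3,0.2,2.6],[0,0,0]],[[1.3,0.2,3],[0,0,0]],[[1.3,0.2,3.1],[0,0,0]],[[1.3,0.2,3.1],[0,0,0]],[[1.3,0.2,3.1],[0,0,0]]]'; python3 -c "
from h import *
go(.643,.1455,.008,0)"
```

```text
clock: 5.1
tool_pos: [0.6453, 0.1471, 0.0111]
eef_rot: [0.708, 0.706, 0.001, 0.001]
force: [-0.3, -0.1, 0.1]
finger_gap: 0.0343
grip_force: 60.2
shift [-0.05 -0.08  0.1 ] turn [ 0.03 -0.01 -0.04] j6 0.21 cur y-ang -0.2 pos [0.6453 0.1471 0.0111] t 5.1
```

Down 4 mm, release, rise.

```bash
python3 -m inch '[[[0,-0.05,0.05],[0,0,0]],[[0,-0.05,0.12],[0,0,0]],[[0,-0.05,0.12],[0,0,0]]]'; python3 -m inch '[[[0,0,0],[0,0,0]],[[0,0,0],[0,0,0]],[[0,0,0],[0,0,0]],[[0,0,-1.5],[0,0,0]],[[0,0,-3],[0,0,0]],[[0,0,-4],[0,0,0]],[[0,0,-4],[0,0,0]]]' 60; python3 -c "
from h import *
go(.4194,-.3202,.14,0);go(.4194,-.3202,.14,-30)"
```

```text
clock: 5.4
tool_pos: [0.6431, 0.1475, 0.0069]
eef_rot: [0.708, 0.706, 0.001, 0.0]
force: [-0.4, -1.0, 4.2]
finger_gap: 0.0347
grip_force: 60.8
clock: 6.1
tool_pos: [0.6457, 0.1481, 0.131]
eef_rot: [0.708, 0.706, 0.004, 0.002]
force: [0.6, 0.2, 0.2]
finger_gap: 0.0597
grip_force: 0.0
shift [-15.63  -7.5   -0.39] turn [ 0.1  -0.02 -0.03] j6 0.21 cur y-ang -0.2 pos [0.6457 0.1481 0.131 ] t 6.1
shift [-15.63  -7.5   -0.39] turn [ 0.09 -0.05  5.97] j6 0.21 cur y-ang -0.2 pos [0.6457 0.1481 0.131 ] t 6.1
```

```bash
python3 -m inch '[[[-4.85,-6.8,0],[0,0,0]],[[-4.85,-6.8,0],[0,0,0]],[[-4.85,-6.8,0],[0,0,0]],[[-4.85,-6.8,0],[0,0,0]],[[-4.85,-6.8,0],[0,0,0]],[[-4.85,-6.8,0],[0,0,0]],[[-4.85,-6.8,0],[0,0,0]],[[-4.85,-6.8,0],[0,0,0]]]' 60; python3 - <<'E'
from h import *
f=grab_frame("wrist"); cv2.imwrite("pics/w2.png",f["img"][:,:,::-1])
go(.4419,.0024,.016,0)
E
```

```text
clock: 6.9
tool_pos: [0.4393, 0.0026, 0.1258]
eef_rot: [0.708, 0.706, 0.0, 0.0]
force: [0.1, 0.3, -0.2]
finger_gap: 0.06
grip_force: 0.0
shift [-0.01  0.08  3.66] turn [ 0.01 -0.   -0.03] j6 -0.02 cur y-ang -0.1 pos [0.4395 0.0028 0.1258] t 6.95
```

View pics/w2.png

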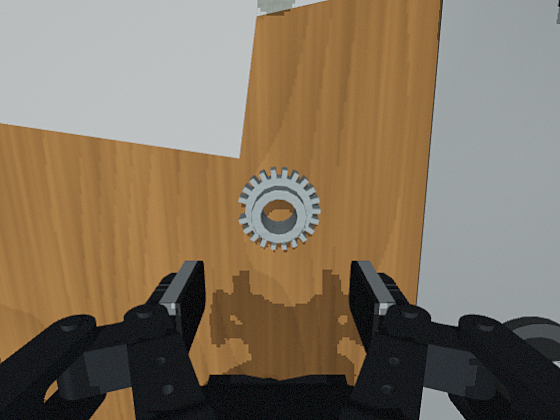

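The gear is at about (279,209), hub ring centre about (278,214), right between the fingers.

```bash
python3 - <<'E'
from h import *
f=grab_frame("wrist"); hsv=cv2.cvtColor(f["img"],cv2.COLOR_RGB2HSV)
wblob(f,(225,162,335,260),.012,hsv[...,1]<80); print(onz(f,(278,214),.032))
E
python3 -m inch '[[[0,0.08,1],[0,0,0]],[[0,0.08,2.3],[0,0,0]],[[0,0.08,3.1],[0,0,0]],[[0,0.08,3.5],[0,0,0]],[[0,0.08,3.5],[0,0,0]],[[0,0.08,3.5],[0,0,0]]]' 60; python3 -c "
from h import *
go(.4419,.0024,.016,0)"
```

```text
0.4409 0.0013 size 63.1 60.1 ang 88.2
[0.440016   0.00385654 0.032     ]
clock: 7.6
tool_pos: [0.4412, 0.0027, 0.0211]
eef_rot: [0.708, 0.706, 0.0, 0.0]
force: [0.3, 0.4, -0.1]
finger_gap: 0.0598
grip_force: 0.0
shift [-0.01  0.02  0.17] turn [ 0.01  0.   -0.03] j6 -0.02 cur y-ang -0.1 pos [0.4412 0.0027 0.0211] t 7.6
```

```bash
python3 -m inch '[[[0,0,0.13],[0,0,0]],[[0,0,0.13],[0,0,0]],[[0,0,0.13],[0,0,0]]]' 60; python3 -m inch '[[[0,0,0],[0,0,0]],[[0,0,0],[0,0,0]],[[0,0,0],[0,0,0]],[[0,0,0],[0,0,0]],[[0,0,0],[0,0,0]]]' 0; python3 -m inch '[[[0,0,-0.8],[0,0,0]],[[0,0,-2],[0,0,0]],[[0,0,-2.7],[0,0,0]],[[0,0,-2.7],[0,0,0]]]'; python3 -c "
from h import *
go(.644,.0765,.1,0)"
```

```text
clock: 7.9
tool_pos: [0.441, 0.0024, 0.0175]
eef_rot: [0.708, 0.706, 0.0, 0.0]
force: [0.3, 0.8, -0.2]
finger_gap: 0.06
grip_force: 0.0
clock: 8.4
tool_pos: [0.4406, 0.0024, 0.0177]
eef_rot: [0.708, 0.706, 0.0, 0.0]
force: [-1.8, -0.5, 10.9]
finger_gap: 0.0358
grip_force: 58.6
clock: 8.8
tool_pos: [0.4421, 0.0024, 0.1]
eef_rot: [0.708, 0.706, 0.002, 0.002]
force: [0.8, -0.3, -3.4]
finger_gap: 0.0357
grip_force: 61.9
shift [2.49 6.72 0.03] turn [ 0.06  0.   -0.03] j6 -0.02 cur y-ang -0.2 pos [0.4421 0.0024 0.1   ] t 8.8
```

```bash
python3 -m inch '[[[2.5,6.7,0],[0,0,0]],[[2.5,6.7,0],[0,0,0]],[[2.5,6.7,0],[0,0,0]],[[2.5,6.7,0],[0,0,0]],[[2.5,6.7,0],[0,0,0]],[[2.5,6.7,0.5],[0,0,0]],[[2.5,6.7,1.3],[0,0,0]],[[2.5,6.7,1.8],[0,0,0]]]'; python3 -m inch '[[[0,0,0.2],[0,0,0]],[[0,0,0.4],[0,0,0]],[[0,0,0.4],[0,0,0]],[[0,0,0.4],[0,0,0]]]'; python3 -c "
from h import *
go(.644,.0765,.0205,0)"
```

```text
clock: 9.6
tool_pos: [0.6379, 0.0762, 0.0397]
eef_rot: [0.708, 0.706, -0.003, -0.002]
force: [-0.2, -0.6, -3.1]
finger_gap: 0.0357
grip_force: 62.0
clock: 10.0
tool_pos: [0.6421, 0.0768, 0.0325]
eef_rot: [0.708, 0.706, 0.0, 0.0]
force: [0.5, -0.1, -2.9]
finger_gap: 0.0355
grip_force: 62.0
shift [-0.01  0.06  0.4 ] turn [ 0.01 -0.   -0.03] j6 0.10 cur y-ang -0.2 pos [0.6421 0.0768 0.0325] t 10.0
```

```bash
python3 -m inch '[[[0,0.05,0.2],[0,0,0]],[[0,0.05,0.3],[0,0,0]],[[0,0.05,0.38],[0,0,0]],[[0,0.05,0.38],[0,0,0]],[[0,0.05,0.38],[0,0,0]]]'; python3 -c "
from h import *
go(.644,.0765,.0205,0)"; python3 -m inch '[[[0,0,0],[0,0,0]],[[0,0,0],[0,0,0]],[[0,0,0],[0,0,0]],[[0,0,-1.5],[0,0,0]],[[0,0,-3],[0,0,0]],[[0,0,-3.5],[0,0,0]],[[0,0,-3.5],[0,0,0]]]' 60; python3 -c "
from h import *
go(.4194,-.3202,.125,0)"
```

```text
clock: 10.5
tool_pos: [0.6431, 0.0769, 0.0204]
eef_rot: [0.708, 0.706, -0.0, -0.0]
force: [0.9, -0.5, -4.1]
finger_gap: 0.0356
grip_force: 62.0
shift [-0.01  0.03 -0.  ] turn [-0.    0.   -0.03] j6 0.10 cur y-ang -0.2 pos [0.6431 0.0769 0.0204] t 10.5
clock: 11.2
tool_pos: [0.6453, 0.0771, 0.1289]
eef_rot: [0.708, 0.706, 0.002, 0.002]
force: [0.6, 0.7, 0.2]
finger_gap: 0.0602
grip_force: 0.0
shift [-13.27  -7.49   0.07] turn [ 0.07 -0.01 -0.03] j6 0.10 cur y-ang -0.2 pos [0.6453 0.0771 0.1289] t 11.2
```

```bash
python3 -m inch '[[[-13.2,-7.4,0],[0,0,0]],[[-13.2,-7.4,0],[0,0,0]],[[-13.2,-7.4,0],[0,0,0]],[[-13.2,-7.4,0],[0,0,0]],[[-13.2,-7.4,0],[0,0,0]],[[-13.2,-7.4,0],[0,0,0]],[[-13.2,-7.4,0],[0,0,0]],[[-13.2,-7.4,0],[0,0,0]]]' 60; python3 -c "
from h import *
go(.4194,-.3202,.125,0)"
```

```text
clock: 12.0
tool_pos: [0.4444, -0.2724, 0.124]
eef_rot: [0.708, 0.706, -0.0, -0.001]
force: [0.9, -0.3, 1.0]
finger_gap: 0.0598
grip_force: 0.0
shift [-1.6  -0.83 -0.03] turn [-0.02 -0.02 -0.03] j6 -0.57 cur y-ang -0.1 pos [ 0.4444 -0.2724  0.124 ] t 12.0
```

```bash
python3 -m inch '[[[-1.6,-0.8,0],[0,0,0]],[[-1.6,-0.8,0],[0,0,0]],[[-1.6,-0.8,0],[0,0,0]],[[-1.6,-0.8,0],[0,0,0]]]' 60; python3 - <<'E'
from h import *
f=grab_frame("wrist"); hsv=cv2.cvtColor(f["img"],cv2.COLOR_RGB2HSV)
go(.4194,-.3202,.005,0)
wblob(f,(210,140,350,270),.02,hsv[...,1]<80)
E
```

```text
clock: 12.4
tool_pos: [0.4221, -0.3183, 0.1245]
eef_rot: [0.708, 0.706, 0.0, -0.001]
force: [0.3, 0.5, 0.4]
finger_gap: 0.0601
grip_force: 0.0
shift [-0.08 -0.1   3.99] turn [-0.01 -0.01 -0.02] j6 -0.67 cur y-ang -0.1 pos [ 0.4225 -0.3181  0.1247] t 12.45
0.4177 -0.3206 size 41.2 34.9 ang 89.8
```

Two views agree on the sleeve. Descend and grip.

```bash
python3 -m inch '[[[-0.1,-0.1,1],[0,0,0]],[[-0.1,-0.1,2.3],[0,0,0]],[[-0.1,-0.1,3.4],[0,0,0]],[[-0.1,-0.1,3.95],[0,0,0]],[[-0.1,-0.1,3.95],[0,0,0]],[[-0.1,-0.1,3.95],[0,0,0]],[[-0.1,-0.1,3.95],[0,0,0]]]' 60; python3 -m inch '[[[0,0,0],[0,0,0]],[[0,0,0],[0,0,0]],[[0,0,0],[0,0,0]],[[0,0,0],[0,0,0]],[[0,0,0],[0,0,0]]]' 0; python3 -m inch '[[[0,0,-0.8],[0,0,0]],[[0,0,-2],[0,0,0]],[[0,0,-3.2],[0,0,0]],[[0,0,-3.2],[0,0,0]]]'; python3 -c "
from h import *
go(.645,.0095,.1,0)"
```

```text
clock: 13.15
tool_pos: [0.4205, -0.3223, 0.0081]
eef_rot: [0.708, 0.707, 0.0, 0.001]
force: [-0.8, 0.4, 0.3]
finger_gap: 0.0598
grip_force: 0.0
clock: 13.65
tool_pos: [0.4201, -0.3227, 0.0083]
eef_rot: [0.708, 0.706, 0.0, 0.001]
force: [-1.0, 1.9, 8.8]
finger_gap: 0.0321
grip_force: 58.9
clock: 14.05
tool_pos: [0.4219, -0.3245, 0.1077]
eef_rot: [0.708, 0.706, 0.0, 0.004]
force: [2.3, -1.4, -0.9]
finger_gap: 0.0323
grip_force: 59.7
shift [11.16  7.4   0.25] turn [ 0.08  0.06 -0.03] j6 -0.67 cur y-ang -0.2 pos [ 0.4219 -0.3245  0.1077] t 14.05
```

```bash
python3 -m inch '[[[11.1,7.4,0.2],[0,0,0]],[[11.1,7.4,0.2],[0,0,0]],[[11.1,7.4,0.2],[0,0,0]],[[11.1,7.4,0.2],[0,0,0]],[[11.1,7.4,0.2],[0,0,0]],[[11.1,7.4,0.2],[0,0,0]],[[11.1,7.4,0.2],[0,0,0]],[[11.1,7.4,0.2],[0,0,0]]]'; python3 -m inch '[[[0,0,0],[0,0,0]]]';  python3 -c "
from h import *
go(.645,.008,.0113,0)"
```

```text
clock: 14.85
tool_pos: [0.6427, 0.0116, 0.0964]
eef_rot: [0.708, 0.706, -0.0, -0.0]
force: [1.0, -0.3, -1.4]
finger_gap: 0.0325
grip_force: 59.8
clock: 14.95
tool_pos: [0.6455, 0.0148, 0.0969]
eef_rot: [0.706, 0.708, 0.002, 0.001]
force: [0.5, 0.3, -1.1]
finger_gap: 0.0325
grip_force: 59.9
shift [-0.23 -0.03  2.85] turn [ 0.04 -0.01  0.02] j6 0.00 cur y-ang 0.1 pos [0.6455 0.0148 0.0969] t 14.95
```

```bash
python3 -m inch '[[[0,0,0.5],[0,0,0]],[[0,0,1.3],[0,0,0]],[[0,0,2],[0,0,0]],[[0,0,2.4],[0,0,0]],[[0,0,2.4],[0,0,0]],[[0,0,2.4],[0,0,0]]]';  python3 -c "
from h import *
go(.645,.008,.0113,0)"
```

```text
clock: 15.55
tool_pos: [0.6419, 0.009, 0.0248]
eef_rot: [0.708, 0.706, -0.0, -0.0]
force: [0.0, 0.0, -0.5]
finger_gap: 0.032
grip_force: 59.9
shift [-0.03  0.1   0.45] turn [-0.01  0.   -0.04] j6 -0.00 cur y-ang -0.2 pos [0.6419 0.009  0.0248] t 15.55
```

Then release, rise, and go towards the bearing at (.425,.308).

```bash
python3 -m inch '[[[0,0.1,0.25],[0,0,0]],[[0,0.1,0.35],[0,0,0]],[[0,0.1,0.43],[0,0,0]],[[0,0.1,0.43],[0,0,0]],[[0,0.1,0.43],[0,0,0]]]'; python3 -m inch '[[[0,0,0],[0,0,0]],[[0,0,0],[0,0,0]],[[0,0,0],[0,0,0]],[[0,0,-1.5],[0,0,0]],[[0,0,-3],[0,0,0]],[[0,0,-3.7],[0,0,0]],[[0,0,-3.7],[0,0,0]]]' 60; python3 -c "
from h import *
go(.4254,.308,.12,0)"
```

```text
clock: 16.05
tool_pos: [0.6453, 0.0098, 0.0122]
eef_rot: [0.708, 0.706, 0.0, 0.0]
force: [0.5, -0.3, -0.6]
finger_gap: 0.0321
grip_force: 59.9
clock: 16.75
tool_pos: [0.6479, 0.0098, 0.1274]
eef_rot: [0.708, 0.706, 0.003, 0.003]
force: [0.9, 0.6, 0.6]
finger_gap: 0.0599
grip_force: 0.0
shift [ 9.92 -7.45  0.19] turn [ 0.08  0.   -0.03] j6 -0.00 cur y-ang -0.2 pos [0.6479 0.0098 0.1274] t 16.75
```

```bash
python3 -m inch '[[[9.9,-7.4,0.1],[0,0,0]],[[9.9,-7.4,0.1],[0,0,0]],[[9.9,-7.4,0.1],[0,0,0]],[[9.9,-7.4,0.1],[0,0,0]],[[9.9,-7.4,0.1],[0,0,0]],[[9.9,-7.4,0.1],[0,0,0]],[[9.9,-7.4,0.1],[0,0,0]],[[9.9,-7.4,0.1],[0,0,0]]]' 75; python3 -m inch '[[[0,0,0],[0,0,0]],[[0,0,0],[0,0,0]]]'; python3 - <<'E'
from h import *
f=grab_frame("wrist"); cv2.imwrite("pics/w3.png",f["img"][:,:,::-1])
go(.4254,.308,.003,0)
E
```

```text
clock: 17.55
tool_pos: [0.4209, 0.3094, 0.1192]
eef_rot: [0.707, 0.707, -0.001, -0.0]
force: [-1.0, -0.4, -0.5]
finger_gap: 0.075
grip_force: 0.0
clock: 17.75
tool_pos: [0.4236, 0.3073, 0.1195]
eef_rot: [0.708, 0.707, -0.001, 0.0]
force: [0.2, -0.1, 0.3]
finger_gap: 0.0749
grip_force: 0.0
shift [0.04 0.04 3.89] turn [-0.01  0.01 -0.03] j6 0.61 cur y-ang -0.2 pos [0.4242 0.3068 0.1196] t 17.8
```

View pics/w3.png

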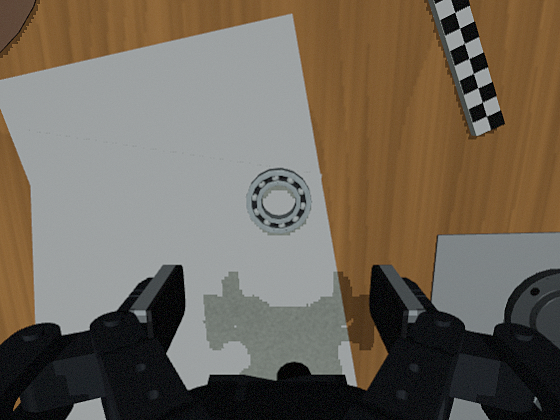

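The bearing's top ring is centred at (279,201), between the fingers.

```bash
python3 - <<'E'
from h import *
f=grab_frame("wrist"); p=onz(f,(279,200),.012); print(p); go(p[0],p[1],.0015,0)
E
python3 -m inch '[[[0.03,0.03,1],[0,0,0]],[[0.03,0.03,2.3],[0,0,0]],[[0.03,0.03,3.3],[0,0,0]],[[0.03,0.03,3.8],[0,0,0]],[[0.03,0.03,3.8],[0,0,0]],[[0.03,0.03,3.8],[0,0,0]],[[0.03,0.03,3.8],[0,0,0]]]' 75; python3 -c "
from h import *
go(.4254,.308,.0015,0)"
```

```text
[0.42528601 0.31413845 0.012     ]
shift [0.26 0.03 3.94] turn [-0.    0.01 -0.04] j6 0.61 cur y-ang -0.2 pos [0.4245 0.3065 0.1197] t 17.85
clock: 18.55
tool_pos: [0.4261, 0.3087, 0.0074]
eef_rot: [0.708, 0.706, 0.001, 0.0]
force: [-0.2, 0.9, 1.4]
finger_gap: 0.0748
grip_force: 0.0
shift [-0.02 -0.02  0.2 ] turn [ 0.02 -0.02 -0.04] j6 0.61 cur y-ang -0.2 pos [0.4261 0.3087 0.0074] t 18.55
```

```bash
python3 -m inch '[[[0.1,0,0.1],[0,0,0]],[[0.1,0,0.18],[0,0,0]],[[0.1,0,0.18],[0,0,0]]]' 75; python3 -m inch '[[[0,0,0],[0,0,0]],[[0,0,0],[0,0,0]],[[0,0,0],[0,0,0]],[[0,0,0],[0,0,0]],[[0,0,0],[0,0,0]],[[0,0,0],[0,0,0]]]' 0; python3 -m inch '[[[0,0,-0.8],[0,0,0]],[[0,0,-2],[0,0,0]],[[0,0,-3.2],[0,0,0]],[[0,0,-3.4],[0,0,0]],[[0,0,-3.4],[0,0,0]]]'; python3 -c "
from h import *
go(.646,-.051,.1,0)"
```

```text
clock: 18.85
tool_pos: [0.425, 0.3115, 0.0009]
eef_rot: [0.708, 0.706, 0.0, 0.0]
force: [0.9, -0.7, -0.7]
finger_gap: 0.0749
grip_force: 0.0
clock: 19.45
tool_pos: [0.425, 0.3113, 0.0013]
eef_rot: [0.708, 0.706, 0.0, -0.0]
force: [-2.1, -0.9, 8.7]
finger_gap: 0.0443
grip_force: 59.8
clock: 19.95
tool_pos: [0.4256, 0.3117, 0.1038]
eef_rot: [0.708, 0.706, 0.001, 0.0]
force: [0.3, 0.3, -0.6]
finger_gap: 0.044
grip_force: 61.4
shift [-12.07   7.38   0.13] turn [ 0.03 -0.02 -0.03] j6 0.61 cur y-ang -0.2 pos [0.4256 0.3117 0.1038] t 19.95
```

```bash
python3 -m inch '[[[-12,7.4,0.1],[0,0,0]],[[-12,7.4,0.1],[0,0,0]],[[-12,7.4,0.1],[0,0,0]],[[-12,7.4,0.1],[0,0,0]],[[-12,7.4,0.1],[0,0,0]],[[-12,7.4,0.1],[0,0,0]],[[-12,7.4,0.1],[0,0,0]],[[-12,7.4,0.1],[0,0,0]]]'; python3 -m inch '[[[0,0,0],[0,0,0]],[[0,0,0],[0,0,0]]]'; python3 -c "
from h import *
go(.646,-.051,.004,0)"
```

```text
clock: 20.75
tool_pos: [0.6335, -0.0317, 0.0975]
eef_rot: [0.708, 0.706, -0.001, -0.001]
force: [0.9, 1.2, 0.3]
finger_gap: 0.0441
grip_force: 61.4
clock: 20.95
tool_pos: [0.6329, -0.031, 0.0975]
eef_rot: [0.709, 0.705, -0.001, -0.001]
force: [-0.9, 0.4, -0.6]
finger_gap: 0.0441
grip_force: 61.5
shift [-0.67  0.45  3.12] turn [-0.04 -0.   -0.06] j6 -0.06 cur y-ang -0.3 pos [ 0.6329 -0.031   0.0975] t 20.95
```

```bash
python3 -m inch '[[[-0.67,0.4,0.3],[0,0,0]],[[-0.67,0.4,1.2],[0,0,0]],[[-0.67,0.4,2.1],[0,0,0]],[[-0.67,0.4,2.6],[0,0,0]],[[-0.67,0.4,2.6],[0,0,0]],[[-0.67,0.4,2.6],[0,0,0]]]'; python3 -c "
from h import *
go(.646,-.051,.004,0)"
```

```text
clock: 21.55
tool_pos: [0.6458, -0.0494, 0.0218]
eef_rot: [0.708, 0.706, -0.0, -0.0]
force: [0.1, 0.9, -0.7]
finger_gap: 0.0444
grip_force: 61.5
shift [-0.05  0.01  0.59] turn [-0.01 -0.   -0.02] j6 -0.09 cur y-ang -0.1 pos [ 0.6458 -0.0494  0.0218] t 21.55
```

```bash
python3 -m inch '[[[-0.05,0,0.25],[0,0,0]],[[-0.05,0,0.45],[0,0,0]],[[-0.05,0,0.57],[0,0,0]],[[-0.05,0,0.57],[0,0,0]],[[-0.05,0,0.57],[0,0,0]]]'; python3 -m inch '[[[0,0,0],[0,0,0]],[[0,0,0],[0,0,0]],[[0,0,0],[0,0,0]],[[0,0,-1.5],[0,0,0]],[[0,0,-3],[0,0,0]],[[0,0,-4],[0,0,0]],[[0,0,-4],[0,0,0]]]' 65; python3 -c "
from h import *
go(.5493,.4076,.12,25.1)"
```

```text
clock: 22.05
tool_pos: [0.646, -0.0515, 0.0048]
eef_rot: [0.708, 0.706, 0.0, 0.0]
force: [0.1, 0.1, -0.7]
finger_gap: 0.0442
grip_force: 61.5
clock: 22.75
tool_pos: [0.6493, -0.0517, 0.1301]
eef_rot: [0.708, 0.706, 0.003, 0.004]
force: [0.3, -0.0, 1.0]
finger_gap: 0.065
grip_force: 0.0
shift [15.3  -3.38  0.29] turn [ 0.1   0.03 -5.05] j6 -0.09 cur y-ang -0.2 pos [ 0.6493 -0.0517  0.1301] t 22.75
```

```bash
python3 -m inch '[[[15.3,-3.3,0.2],[0,0,-5]],[[15.3,-3.3,0.2],[0,0,-5]],[[15.3,-3.3,0.2],[0,0,-5]],[[15.3,-3.3,0.2],[0,0,-5]],[[15.3,-3.3,0.2],[0,0,-5]],[[15.3,-3.3,0.2],[0,0,-5]],[[15.3,-3.3,0.2],[0,0,-5]],[[15.3,-3.3,0.2],[0,0,-5]]]' 50; python3 -m inch '[[[0,0,0],[0,0,0]],[[0,0,0],[0,0,0]]]';python3 -c "
from h import *
go(.5493,.4076,.12,25.1)"
```

```text
clock: 23.55
tool_pos: [0.5615, 0.3415, 0.1188]
eef_rot: [0.538, 0.843, -0.0, -0.0]
force: [0.1, 0.2, 0.1]
finger_gap: 0.0501
grip_force: 0.0
clock: 23.75
tool_pos: [0.5616, 0.3407, 0.1187]
eef_rot: [0.537, 0.843, -0.001, -0.0]
force: [-0.2, 0.2, 0.6]
finger_gap: 0.0498
grip_force: 0.0
shift [ 2.2   0.57 -0.05] turn [-0.02  0.   -0.02] j6 0.09 cur y-ang 25.0 pos [0.5616 0.3407 0.1187] t 23.75
```

```bash
python3 -m inch '[[[2.2,0.57,0],[0,0,0]],[[2.2,0.57,0],[0,0,0]],[[2.2,0.57,0],[0,0,0]],[[2.2,0.57,0],[0,0,0]]]' 50; python3 - <<'E'
from h import *
f=grab_frame("wrist"); cv2.imwrite("pics/w4.png",f["img"][:,:,::-1])
hsv=cv2.cvtColor(f["img"],cv2.COLOR_RGB2HSV)
m=((hsv[...,1]<70)|(hsv[...,2]<45))
m=cv2.morphologyEx(m.astype(np.uint8),cv2.MORPH_CLOSE,np.ones((3,3)))
wblob(f,(230,90,330,300),.008,m)
go(.5493,.4076,.002,25.1)
E
```

```text
clock: 24.15
tool_pos: [0.5505, 0.4055, 0.1191]
eef_rot: [0.539, 0.843, -0.001, -0.0]
force: [0.9, 0.3, 0.0]
finger_gap: 0.0498
grip_force: 0.0
0.5481 0.4084 size 20.2 100.2 ang 25.0
shift [ 0.1  -0.    3.91] turn [-0.01  0.01 -0.06] j6 0.18 cur y-ang 24.8 pos [0.5506 0.4051 0.1192] t 24.2
```

View pics/w4.png

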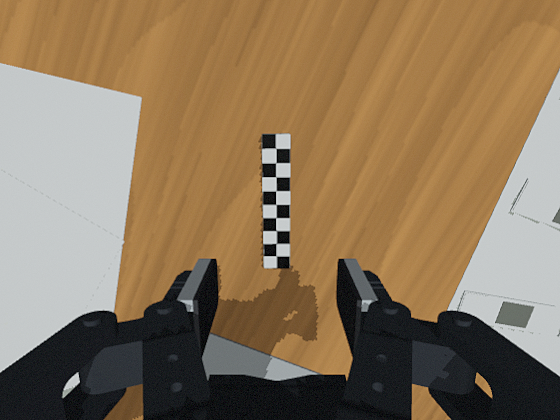

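The bar is at (276,201), upright in the image and square to the fingers; its size of 20.2 × 100.2 mm fits. Descend and grip.

```bash
python3 -m inch '[[[0.1,0,1],[0,0,0]],[[0.1,0,2.3],[0,0,0]],[[0.1,0,3.3],[0,0,0]],[[0.1,0,3.75],[0,0,0]],[[0.1,0,3.75],[0,0,0]],[[0.1,0,3.75],[0,0,0]],[[0.1,0,3.75],[0,0,0]]]' 50; python3 -c "
from h import *
go(.5485,.408,.002,25.1)"
```

```text
clock: 24.9
tool_pos: [0.5506, 0.4101, 0.0092]
eef_rot: [0.539, 0.843, 0.001, 0.001]
force: [0.4, -0.3, 0.8]
finger_gap: 0.0505
grip_force: 0.0
shift [-0.04 -0.09  0.24] turn [ 0.03 -0.01 -0.06] j6 0.19 cur y-ang 24.8 pos [0.5506 0.4101 0.0092] t 24.9
```

```bash
python3 -m inch '[[[0,-0.05,0.1],[0,0,0]],[[0,-0.05,0.18],[0,0,0]],[[0,-0.05,0.18],[0,0,0]]]' 50; python3 -m inch '[[[0,0,0],[0,0,0]],[[0,0,0],[0,0,0]],[[0,0,0],[0,0,0]],[[0,0,0],[0,0,0]],[[0,0,0],[0,0,0]],[[0,0,0],[0,0,0]]]' 0; python3 -m inch '[[[0,0,-0.8],[0,0,0]],[[0,0,-2],[0,0,0]],[[0,0,-3.2],[0,0,0]],[[0,0,-3.4],[0,0,0]],[[0,0,-3.4],[0,0,0]]]'; python3 -c "
from h import *
go(.574,.0755,.1,0.5)"
```

```text
clock: 25.2
tool_pos: [0.5477, 0.409, 0.0019]
eef_rot: [0.538, 0.843, 0.0, 0.0]
force: [0.3, -0.2, 0.2]
finger_gap: 0.05
grip_force: 0.0
clock: 25.8
tool_pos: [0.5481, 0.4092, 0.0021]
eef_rot: [0.538, 0.843, 0.0, 0.0]
force: [0.4, 0.0, 5.3]
finger_gap: 0.0177
grip_force: 59.2
clock: 26.3
tool_pos: [0.5485, 0.4094, 0.105]
eef_rot: [0.538, 0.843, 0.001, 0.0]
force: [-0.1, 0.1, -1.3]
finger_gap: 0.0179
grip_force: 58.8
shift [-10.46  -3.9    0.15] turn [ 0.03 -0.01  4.87] j6 0.19 cur y-ang 24.8 pos [0.5485 0.4094 0.105 ] t 26.3
```

```bash
python3 -m inch '[[[-10.4,-3.9,0.1],[0,0,4.9]],[[-10.4,-3.9,0.1],[0,0,4.9]],[[-10.4,-3.9,0.1],[0,0,4.9]],[[-10.4,-3.9,0.1],[0,0,4.9]],[[-10.4,-3.9,0.1],[0,0,4.9]],[[-10.4,-3.9,0.1],[0,0,4.9]],[[-10.4,-3.9,0.1],[0,0,4.9]],[[-10.4,-3.9,0.1],[0,0,4.9]]]'; python3 -m inch '[[[0,0,0],[0,0,0]],[[0,0,0],[0,0,0]]]';python3 -c "
from h import *
go(.574,.0755,.005,0.5)"
```

```text
clock: 27.1
tool_pos: [0.5714, 0.0726, 0.0988]
eef_rot: [0.707, 0.708, -0.002, -0.001]
force: [0.8, -0.0, -0.7]
finger_gap: 0.0175
grip_force: 58.8
clock: 27.3
tool_pos: [0.5721, 0.0774, 0.0997]
eef_rot: [0.705, 0.709, -0.001, -0.001]
force: [0.4, 0.3, 0.3]
finger_gap: 0.0176
grip_force: 58.8
shift [-0.06  0.07  3.16] turn [-0.02 -0.   -0.03] j6 0.11 cur y-ang 0.4 pos [0.5721 0.0774 0.0997] t 27.3
```

```bash
python3 -m inch '[[[-0.05,0.05,0.8],[0,0,0]],[[-0.05,0.05,1.8],[0,0,0]],[[-0.05,0.05,2.6],[0,0,0]],[[-0.05,0.05,2.9],[0,0,0]],[[-0.05,0.05,2.9],[0,0,0]],[[-0.05,0.05,2.9],[0,0,0]]]'; python3 -c "
from h import *
go(.574,.0755,.0045,0.5)"
```

```text
clock: 27.9
tool_pos: [0.5747, 0.0759, 0.0143]
eef_rot: [0.705, 0.71, 0.0, 0.0]
force: [0.9, 0.4, 0.4]
finger_gap: 0.0176
grip_force: 58.8
shift [-0.01 -0.02  0.33] turn [ 0.01 -0.   -0.02] j6 0.10 cur y-ang 0.4 pos [0.5747 0.0759 0.0143] t 27.9
```

Lower, release to 36 mm only (the gear is in front of the finger), rise and clear the view.

```bash
python3 -m inch '[[[0,0,0.2],[0,0,0]],[[0,0,0.3],[0,0,0]],[[0,0,0.3],[0,0,0]],[[0,0,0.3],[0,0,0]]]'; python3 -m inch '[[[0,0,0],[0,0,0]],[[0,0,0],[0,0,0]],[[0,0,0],[0,0,0]],[[0,0,-1.5],[0,0,0]],[[0,0,-3],[0,0,0]],[[0,0,-4.5],[0,0,0]],[[0,0,-6],[0,0,0]]]' 36;  python3 -m inch '[[[0,-5,0],[0,0,0]],[[0,-5,0],[0,0,0]],[[0,-5,0],[0,0,0]],[[0,-5,0],[0,0,0]],[[0,-5,0],[0,0,0]]]'; python3 - <<'E'
from h import *
f=grab_frame("top"); im=f["img"][:,:,::-1]
cv2.imwrite("pics/top2.png",cv2.resize(im[140:290,150:390],None,fx=3.3,fy=3.3,interpolation=cv2.INTER_CUBIC))
E
```

```text
clock: 28.3
tool_pos: [0.5744, 0.0751, 0.005]
eef_rot: [0.705, 0.709, 0.0, 0.0]
force: [0.9, 0.2, -0.1]
finger_gap: 0.0172
grip_force: 58.8
clock: 29.0
tool_pos: [0.5739, 0.0752, 0.1865]
eef_rot: [0.705, 0.709, -0.0, -0.0]
force: [0.4, 0.5, -0.4]
finger_gap: 0.036
grip_force: 0.0
clock: 29.5
tool_pos: [0.4237, 0.0743, 0.1852]
eef_rot: [0.705, 0.709, 0.0, 0.0]
force: [1.4, 1.1, -0.2]
finger_gap: 0.0361
grip_force: 0.0
```

View pics/top2.png

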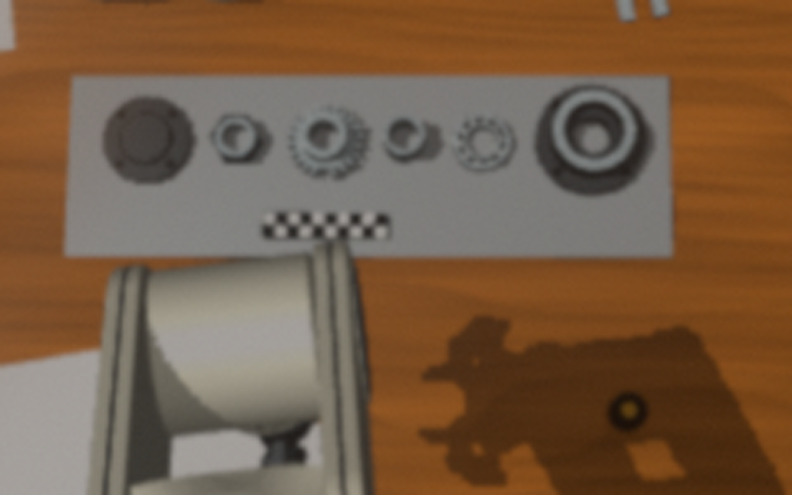

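The crop shows the whole row in order: cover (148,139), nut (238,138), gear hub (325,135), sleeve (404,137), bearing (484,143), housing boss (595,128), bar (326,226). Check the distances.

```bash
python3 - <<'E'
from h import *
f=grab_frame("top")
P=[("housing",595,128,.042),("bearing",484,143,.014),("sleeve",404,138,.034),("gear",325,135,.034),("nut",238,138,.021),("cover",148,137,.014),("bar",326,226,.01)]
W={n:onz(f,(150+u/3.3,140+v/3.3),z)[:2] for n,u,v,z in P}
h,c=W["housing"],W["cover"]; e=(c-h)/np.linalg.norm(c-h); nrm=np.array([e[1],-e[0]])
prev=None
for n,w in W.items(): print(n,w.round(4),"off line",round(float((w-h)@nrm),4),"along",round(float((w-h)@e),4))
g=[W[n] for n,*_ in P[:6]]; print(np.round(np.linalg.norm(np.diff(g,axis=0),axis=1),4),"want .0885 .0605 .067 .069 .075; bar-gear",np.linalg.norm(W["bar"]-W["gear"]).round(4))
E
```

```text
housing [ 0.6512 -0.1387] off line 0.0 along 0.0
bearing [ 0.6437 -0.052 ] off line -0.0054 along 0.0869
sleeve [0.6415 0.0117] off line -0.006 along 0.1506
gear [0.6425 0.0745] off line -0.0035 along 0.2134
nut [0.6416 0.1455] off line -0.0027 along 0.2843
cover [0.6425 0.2197] off line 0.0 along 0.3584
bar [0.5735 0.0729] off line -0.0725 along 0.2134
[0.087  0.0637 0.0628 0.071  0.0741] want .0885 .0605 .067 .069 .075; bar-gear 0.069
```

All values are well within tolerance and the arm is clear of everything, so I'm handing in.

```bash
python3 -c "
from workcell import *
print(job_done())"
```

```text
the job is handed in; nothing more can be done
None
```

The job is handed in: bearing, sleeve, gear and nut are in order on the card and the scale bar is in front of the gear. The last top-camera check had every centre distance and the bar well within tolerance, and it finished at about 30 s of the 106 s; the verdict was not shown.

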